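# Clear the bay, load the battery and close the case

## Task

Someone left a small red bottle standing in the empty bay of the two-bay battery case: take it out and stand it in the green tray, keeping it upright. Then set (do not drop) the blue battery pack from the bench down flat in the bay you cleared, and close the orange lid fully. Leave the other pack in its bay, and leave the tape roll and screwdriver where they lie.

Things in the scene. Friction and masses are not known exactly. Their poses are not given: they have to be found in the camera images.
- case: Black two-bay battery case fixed to the bench, 135 (x) by 174 (y) by 30 mm high without lid. Origin: centre of its underside; x points to the hinge side (away from the robot), y along the hinge. Two open-topped bays, each 115 (x) by 56 (y) mm, centred at y = +45 and -45 mm, 34 mm rib between, outer walls 10 mm (x) and 14 mm (y). Bay floors are 8 mm above the bench, 22 mm below the rim.
- lid (a joint): Hinge of the orange lid in rad: 0 fully closed, about 1.6 to 1.8 standing open at the start, stop at 1.95. A stiff friction hinge (about 0.32 N m): the lid stays where it is left, and is closed by pushing its outer face over and down.
- lid_hinge (a point): Point on the hinge axis at its middle, on the case's rear rim (67.5 mm along case x from the case origin, 30 mm up). The hinge axis is case y. Axes turn with the lid: at joint 0 they match the case's; the lid reaches 135 mm along its -x and is 174 mm wide in y.
- lid_front (a point): Middle of the front edge of the lid's outer (top) face, 135 mm from the hinge along the lid's -x and 40 mm along its z. The lid is a shell 40 mm deep with 4 mm walls, open underneath; closed, its top lies 70 mm above the bench.
- bay_free: Thin grey liner on the floor of the bay that the bottle stands in (the one to be loaded); which of the two bays varies. Origin: centre of the liner's underside, 2 mm below the bay floor; axes as the case's.
- bay_used: The same liner in the other bay, which holds the spare pack.
- bottle: Small red round plastic bottle with a paper label and white cap, 32 mm diameter, 95 mm high, about 70 g, standing upright somewhere along the middle of the free bay. Origin: centre of its underside; z is its axis. The straight body reaches up to about 60 mm.
- tray: Green open tray fixed to the bench, 130 by 130 by 25 mm outside, walls and floor 4 mm. Origin: centre of its underside. It stands to the left or to the right of the case.
- pack: Blue battery pack to be loaded, a rigid block 105 (x) by 45 (y) by 50 (z) mm, about 0.34 kg, lying on the bench on the other side of the case from the tray. Origin: centre of its underside; x along its length. White paper band, yellow terminal at its -x end; either end may face the hinge.
- spare: Identical blue pack already in the other bay; leave it. Same size, same axes.
- tape: Roll of black tape lying flat beyond the tray or pack, 60 mm across, 19 mm high; origin at the centre of its underside. Leave it.
- driver: Screwdriver with a yellow handle, 160 mm long, lying on the bench beyond the tray or pack. Leave it.
Not all that is in view belongs to the job. What is shaped like the pack but turquoise is not meant.

How it is judged:
By the outcome, as a careful person would: the job done as asked, in the order asked, and still so for the second after the job is handed in, with the robot touching nothing.
It also fails if it takes over 72 s, if anything falls off the work surface, if the arm or the gripper's body presses on something with over 40 N, if the wrist force passes 120 N, or if a joint passes its speed limit or range.

## Robot

A 7-joint arm with a two-finger parallel gripper is mounted at the origin on the work surface. World frame = base frame: x ahead of the robot, y to its left, z up, the work surface at z = 0. Lengths are in mm, angles in rad, forces in N, time in s.
With the tool pointing down it reaches from about 350 to 900 mm from the base axis. Payload 8.1 kg.
Tool frame: the origin (TCP) lies on the centre line of the jaws, within the pads' length; the fingertips stand 14 mm ahead of it and the grasp point (between the pads) lies 5 mm behind it (bot.finger_overhang is the distance from the TCP to the fingertips, in mm); z points along the fingers, y is the line along which they close (so a half turn about z gives the same grasp; the last joint's range is limited). The gripper opens to 85 mm and grips with 20 to 120 N. Pads are 22 mm wide; open, the fingers measure 114 mm over their backs; the gripper's body (76 mm by 85 mm) begins 54 mm behind the grasp point. The pads swing forward as they close: fully open they stand 13 mm farther back than shut.
Start: joints at [1.203, 0.434, 0.025, 1.573, -0.012, 1.134, -0.075], TCP at [163.548, -603.235, 245.323] pointing down, gripper open.
Joint ranges: [-2.62, 2.62], [-0.44, 2.09], [-1.27, 1.32], [0.08, 2.57], [-1.32, 4.46], [0.12, 2], [-2.74, 2.74]. Speed limits (rad/s): [2.22, 2.22, 3.01, 3.01, 3.14, 3.14, 3.14].

## Interface

Orientations are given as a rotation vector (axis times angle).
In Python, from workcell import bot gives the robot as it stands.
- The arm moves only by the shell command python3 -m pendant 'ROWS' [FORCE]. ROWS is a JSON object of lists of equal length, an entry for each row: "gripper": the finger opening in mm, from 0 to 85.4; "xyz": the shift along the world's x, y, z in mm, a list of three; "rotation": the turn, a rotation vector about the world's x, y, z in degrees, a list of three. A call has 1 to 12 rows; each row is the pose to reach, as a shift and turn from the pose commanded when the call began; what a row does not reach only later rows make up. A row lasts 1/12 s, in which the tool goes at most 41.7 mm and 7.16 degrees, less where a joint would pass 70% of its speed; a pose out of reach is approached as far as the arm can. A call with a gripper value outside its range is refused whole. The fingers move at their own pace and stop on an object; FORCE is the grip in N (left out, the last holds). Time passes only in rows, so rows that repeat a pose let the fingers close. It gives the time, the measured TCP pose, the force, the opening and the grip force at its end, in the units of the state.
- bot.observe(): the state, without advancing time (a new reading comes with each control period).
- bot.get_image(name): name is "side" or "top"; returns a dict with "pixels" (420x560x3 uint8, red, green, blue), "fx", "fy", "cx", "cy" (pixels), "pose" (4x4, takes a point from camera to world coordinates). Camera axes: x right, y up, looking along -z (the intrinsics and any distortion apply to the point x, -y, -z); pixel columns grow to the right and rows downward; lengths in mm; the calibration is good to about 2 mm. A picture is of the moment at which its call begins. There is no depth.
- bot.sign_off(): hands the job in; it is judged then, once.
The state is a dict: "time": time; "joint_pos": joint angles; "joint_vel": joint speeds; "tau": joint torques, N m; "ee_pos": TCP position; "tool_rot": TCP orientation; "wrist_force": force on the tool from outside, world axes, zero at the start; "torque": the same for the moment, N m; "finger_gap": opening from 0.0 (shut) to 1.0 (fully open); "finger_force": force on a finger pad.
Only numpy, scipy, OpenCV 4.12 (cv2) and the standard library are available. Lean on these libraries where they do the work, as an engineer would, in place of code of your own. Each camera call takes 0.05 s, during which the arm holds its last target. There are 200 camera calls.

## Working session

There is one attempt and no reset: what is moved stays moved. The work goes in short steps, Python scripts to look and compute and a shell command to move; the robot and the scene stay as the last step left them, time stands still between calls to the robot, and variables do not carry over. Pictures are saved under pics/ and viewed, at most 10 in all, crops included, and the job is handed in when it is done.

```bash
mkdir -p pics
cat > h.py <<'E'
import numpy as np, cv2
from workcell import bot
def grab(n,f):
    im=bot.get_image(n); cv2.imwrite(f'pics/{f}.png',im['pixels'][:,:,::-1]); np.savez(f'pics/{f}.npz',**im); return im
def ray(im,u,v):
    P=np.array(im['pose']); d=np.array([(u-im['cx'])/im['fx'],-(v-im['cy'])/im['fy'],-1.]); return P[:3,3],P[:3,:3]@d
def atz(im,u,v,z):
    o,d=ray(im,u,v); return o+d*(z-o[2])/d[2]
def tri(a,pa,b,pb):
    o1,d1=ray(a,*pa);o2,d2=ray(b,*pb)
    s=np.linalg.lstsq(np.c_[d1,-d2],o2-o1,rcond=None)[0]
    p,q=o1+d1*s[0],o2+d2*s[1]; return (p+q)/2,np.linalg.norm(p-q)
def proj(im,p):
    P=np.array(im['pose']); c=P[:3,:3].T@(np.array(p)-P[:3,3]); return im['cx']+im['fx']*c[0]/-c[2], im['cy']-im['fy']*c[1]/-c[2]
E
python3 - <<'E'
from h import *
for n in('top','side'):
    im=grab(n,n+'0'); print({k:v for k,v in im.items() if k!='pixels'})
print(bot.observe())
E
```

```text
{'fx': 496.5462680501887, 'fy': 496.5462680501887, 'cx': 274.6990749976309, 'cy': 212.88347779797672, 'pose': array([[ 2.37420899e-02,  9.92571322e-01, -1.19325119e-01,
         4.02321038e+02],
       [-9.99693404e-01,  2.44110266e-02,  4.14727602e-03,
         1.73924893e+01],
       [ 7.02931589e-03,  1.19190069e-01,  9.92846572e-01,
         1.27975500e+03],
       [ 0.00000000e+00,  0.00000000e+00,  0.00000000e+00,
         1.00000000e+00]])}
{'fx': 491.86627387976563, 'fy': 491.86627387976563, 'cx': 277.5156054115434, 'cy': 209.68857576116594, 'pose': array([[ 9.61263972e-01,  1.90523983e-01, -1.99178783e-01,
         3.23855790e+02],
       [-2.75624339e-01,  6.68830980e-01, -6.90431998e-01,
        -7.20469681e+02],
       [ 1.67308668e-03,  7.18585925e-01,  6.95436172e-01,
         8.33857695e+02],
       [ 0.00000000e+00,  0.00000000e+00,  0.00000000e+00,
         1.00000000e+00]])}
{'time': 0.1, 'joint_pos': array([ 1.20340929,  0.43516731,  0.02499187,  1.57401148, -0.01158545,
        1.13398451, -0.07515553]), 'joint_vel': array([-0.00160991, -0.0003647 , -0.00176097, -0.00164588, -0.00100958,
       -0.00047749, -0.00040529]), 'tau': array([ 3.18924060e-03, -6.71767259e+01,  1.02847628e+00, -3.16905820e+01,
        1.58096961e-02,  7.30677173e-03, -5.73263310e-05]), 'ee_pos': array([ 163.38853858, -602.81903421,  244.59386429]), 'tool_rot': array([-3.11275441e+00, -4.14318840e-01,  5.28782217e-04]), 'wrist_force': array([ 0.6115936, -0.0041282,  0.0487491]), 'torque': array([ 0.0180877 , -0.02123858,  0.03087087]), 'finger_force': 0.0, 'finger_gap': 1.003638167750827}
```

View pics/top0.png

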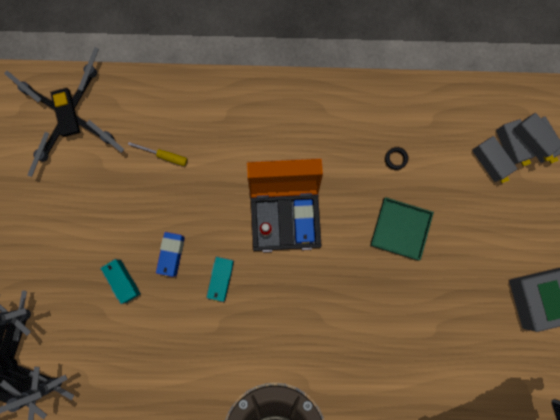

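View pics/side0.png

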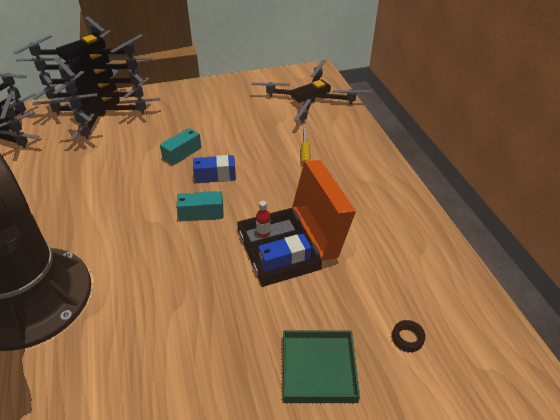

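The top view shows the case at about (286,222), the lid open at (285,178), the bottle at (265,228) in the left bay, the blue pack at (170,255) and the tray at (402,228). The turquoise decoys are at (120,281) and (220,279). I'll enlarge the details next.

Run:
```python
from h import *
t=cv2.imread('pics/top0.png');s=cv2.imread('pics/side0.png')
def c(im,u,v,w,h,k): return cv2.resize(im[v:v+h,u:u+w],None,fx=k,fy=k,interpolation=cv2.INTER_CUBIC)
m=np.zeros((600,800,3),np.uint8)
m[:400,:400]=c(t,240,155,100,100,4)   # top case
m[:400,400:]=c(s,235,190,100,100,4)  # side case
m[400:,:200]=c(t,150,230,50,50,4)
m[400:,200:400]=c(s,190,145,50,50,4)
m[400:,400:600]=c(t,365,190,75,75,200/75)
m[400:,600:]=c(s,275,322,90,85,200/90)[:200] if 0 else cv2.resize(s[322:407,275:365],(200,200))
cv2.imwrite('pics/mos.png',m)
```

```text
(no output)
```

View pics/mos.png

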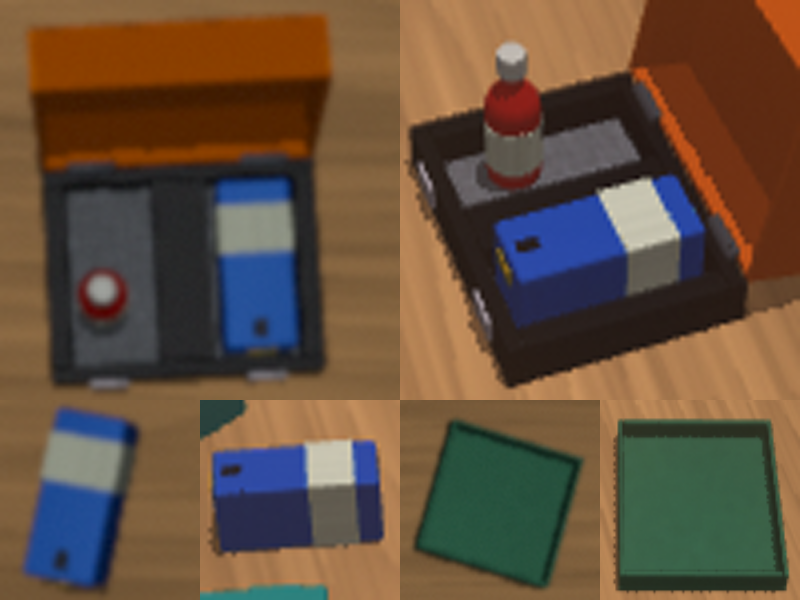

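The mosaic shows the bottle cap at top px (265.5,227.5) and side px (263,203), standing towards the front of the left bay. The pack lies yellow end towards the robot, and the spare is in the right bay. Next I'll fit the models in both views.

```bash
cat >> h.py <<'E'
from scipy.optimize import least_squares
K=4
def blue_hull(im,box):
    u,v,w,h=box; c=im['pixels'][v:v+h,u:u+w].astype(np.uint8)
    c=cv2.resize(c,None,fx=K,fy=K,interpolation=cv2.INTER_LINEAR); H=cv2.cvtColor(c,cv2.COLOR_RGB2HSV)
    m=((H[...,0]>108)&(H[...,0]<130)&(H[...,1]>150)&(H[...,2]>50)).astype(np.uint8)
    cs=max(cv2.findContours(cv2.morphologyEx(m,cv2.MORPH_CLOSE,np.ones((75,75))),0,2)[0],key=cv2.contourArea)[:,0].astype(float)
    return (cs+.5)/K-.5+[u,v]
N=np.array([[np.cos(a),np.sin(a)] for a in np.arange(48)*2*np.pi/48])
def box_pts(p,d=(105,45,50)):
    x,y,z,w=p; R=np.array([[np.cos(w),-np.sin(w)],[np.sin(w),np.cos(w)]])
    return np.array([[*(R@[i*d[0]/2,j*d[1]/2]+[x,y]),z+k*d[2]] for i in(-1,1) for j in(-1,1) for k in(0,1)])
def fit_box(ims,hulls,p0):
    def f(p):
        B=box_pts(p); return np.concatenate([(N@np.array([proj(i,b) for b in B]).T).max(1)-(N@h.T).max(1) for i,h in zip(ims,hulls)])
    r=least_squares(f,p0,x_scale=[1,1,1,.01],loss='soft_l1',f_scale=.3); return r.x,np.sqrt(np.mean(f(r.x)**2))
E
python3 - <<'E'
from h import *
np.set_printoptions(precision=2,suppress=True)
t=dict(np.load('pics/top0.npz'));s=dict(np.load('pics/side0.npz'))
p0=[*atz(t,170,254,50)[:2],0,-.2]
h=[blue_hull(t,(150,228,40,55)),blue_hull(s,(188,148,55,40))]
print('pack',fit_box([t,s],h,p0))
h1=[blue_hull(t,(288,195,30,55))]
print('spare top', *(lambda r:(r[0],r[1]))(fit_box([t],h1,[*atz(t,304,222,58)[:2],8,.03])))
print('cap',tri(t,(265.5,227.5),s,(263,203.5)),'bottom by side z=8',atz(s,263.5,235.5,8))
T=lambda x,y:(240+x/4,155+y/4)
S=lambda x,y:(235+(x-400)/4,190+y/4)
for n,p,q,z in [('lin FL',(72,368),(463,207),8),('lin RL',(68,190),(621,120),8),('lin RR',(150,187),(641,158),8),
  ('rim FL',(55,382),(411,128),30),('rim RR',(312,168),(745,280),30),('lid topL',(28,32),None,0),('lid topR',(330,18),(0,0),0)]:
    a=T(*p); print(n,atz(t,*a,z), tri(t,a,s,S(*q)) if q and q!=(0,0) else '')
tp=lambda x,y:(365+(x-400)/2.667,190+(y-400)/2.667)
sp=lambda x,y:(275+(x-600)*.45,322+(y-400)*.425)
# side order matches: find pairing by geometry
tc=[tp(453,421),tp(581,460),tp(546,586),tp(415,548)]
sc=[sp(770,421),sp(785,577),sp(618,577),sp(619,421)]
for a in tc: print('tray top',atz(t,*a,25))
for b in sc: print('tray side',atz(s,*b,25))
for a,b in zip(tc,sc): print(tri(t,a,s,b))
E
```

```text
pack (array([440.54, 260.87,  35.26,  -0.28]), np.float64(4.421519307234408))
spare top [495.84 -38.1  335.14   0.06] 1.3159135828424382
cap (array([508.45,  33.51, 101.78]), np.float64(0.2578846832619117)) bottom by side z=8 [506.09  26.54   8.  ]
lin FL [466.25  52.7    8.  ] (array([474.54,  52.89, -32.84]), np.float64(12.614284183774208))
lin RL [581.07  58.47   8.  ] (array([580.65,  58.61,   6.8 ]), np.float64(1.190675615014897))
lin RR [584.34   5.53   8.  ] (array([578.46,   6.26,  28.26]), np.float64(6.012110205748072))
rim FL [456.11  62.51  30.  ] (array([455.61,  62.53,  31.03]), np.float64(0.9162222051224838))
rim RR [595.96 -97.09  30.  ] (array([597.89, -97.4 ,  32.42]), np.float64(4.671534366303686))
lid topL [686.26  87.91   0.  ] 
lid topR [ 700.68 -110.35    0.  ] 
tray top [ 598.72 -268.73   25.  ]
tray top [ 564.04 -391.22   25.  ]
tray top [ 443.14 -356.35   25.  ]
tray top [ 476.06 -232.32   25.  ]
tray side [ 599.08 -271.56   25.  ]
tray side [ 561.15 -394.82   25.  ]
tray side [ 438.54 -359.77   25.  ]
tray side [ 475.9  -236.38   25.  ]
(array([ 599.73, -269.63,   21.62]), np.float64(0.972858741701335))
(array([ 563.77, -392.74,   19.5 ]), np.float64(1.9849688476568539))
(array([ 441.31, -357.6 ,   19.65]), np.float64(4.034549049546183))
(array([ 476.6 , -233.36,   19.99]), np.float64(0.4884634034618669))
```

```bash
sed -i "s/^    m=((H.*/    ci=c.astype(int); m=(ci[...,2]-ci[...,0]>22).astype(np.uint8); m[(ci[...,1]-ci[...,0]>60)]=0; m=cv2.morphologyEx(m,cv2.MORPH_OPEN,np.ones((5,5)))/; s/np.ones((75,75))/np.ones((9,9))/" h.py
python3 - <<'E'
import re
s=open('h.py').read()
# hull over all large components (band splits the pack)
s=re.sub(r"    cs=max\(.*\n","    cs=np.concatenate([c[:,0] for c in cv2.findContours(m,0,2)[0] if cv2.contourArea(c)>400]).astype(float)\n",s)
open('h.py','w').write(s)
E
python3 - <<'E'
from h import *
np.set_printoptions(precision=2,suppress=True)
t=dict(np.load('pics/top0.npz'));s=dict(np.load('pics/side0.npz'))
h=[blue_hull(t,(150,228,40,55)),blue_hull(s,(190,148,55,40))]
for q in h: print(q.min(0),q.max(0))
p0=[*atz(t,170,254,50)[:2],0,-.2]
print('pack',fit_box([t,s],h,p0),fit_box(h and [t],h[:1],p0),fit_box([s],h[1:],p0))
h1=[blue_hull(t,(288,195,30,55))]
for q in h1: print(q.min(0),q.max(0))
print('spare', fit_box([t],h1,[*atz(t,304,222,58)[:2],8,.03]))
T=lambda x,y:(240+x/4,155+y/4)
print('lin FR',atz(t,*T(157,365),8), 'rim FR',atz(t,*T(323,370),30),'rim RL',atz(t,*T(50,175),30))
E
```

```text
[155.62 231.88] [183.12 276.12]
[192.88 154.88] [234.62 181.88]
pack (array([441.43, 276.77,  -3.82,  -0.16]), np.float64(1.4009210221631208)) (array([445.18, 292.26, -89.92,  -0.16]), np.float64(0.5571398427279063)) (array([446.4 , 332.6 , -46.24,  -0.16]), np.float64(0.31708295137028303))
[292.62 198.38] [314.88 243.12]
spare (array([532.98, -60.78,  11.19,   0.08]), np.float64(0.24819587908805316))
lin FR [469.47  -1.61   8.  ] rim FR [ 467.69 -105.73   30.  ] rim RL [587.32  69.47  30.  ]
```

Run:
```python
from h import *
np.set_printoptions(precision=2,suppress=True)
t=dict(np.load('pics/top0.npz'));s=dict(np.load('pics/side0.npz'))
h=[blue_hull(t,(150,228,40,55)),blue_hull(s,(190,148,55,40))]
p0=[*atz(t,170,254,50)[:2],0,-.2]
def fit(ims,hs,zfix=None):
    def f(p):
        q=p[:4].copy(); 
        if zfix is not None:q[2]=zfix
        B=box_pts(q); return np.concatenate([(N@np.array([proj(i,b) for b in B]).T).max(1)-(N@hh.T).max(1)-bb for i,hh,bb in zip(ims,hs,p[4:])])
    r=least_squares(f,p0+[.3]*len(ims),x_scale=[1,1,1,.01]+[.1]*len(ims),loss='soft_l1',f_scale=.3);return r.x,np.sqrt(np.mean(f(r.x)**2))
print(fit([t,s],h)); 
print(fit([t,s],h,0));print(fit([t],h[:1],0));print(fit([s],h[1:],0))
```

```text
(array([440.75, 273.66,   1.39,  -0.16,   1.35,   1.16]), np.float64(0.5592310567946411))
(array([440.89, 274.43,  51.21,  -0.16,   1.32,   1.13]), np.float64(0.586769724011662))
(array([442.4 , 273.71, -63.82,  -0.16,   1.36]), np.float64(0.49065169929803853))
(array([439.83, 275.59, -28.1 ,  -0.16,   1.15]), np.float64(0.30168366708178657))
```

```bash
python3 -m pendant '{"gripper":[85,85,85,85,85,85,85,85,85,85,85,85],"xyz":[[20,35,0],[40,75,0],[60,110,0],[80,145,0],[100,180,0],[120,215,0],[140,250,0],[155,285,0],[170,320,0],[185,350,0],[200,370,0],[200,370,0]],"rotation":[[0,0,-2],[0,0,-4],[0,0,-6],[0,0,-8],[0,0,-10],[0,0,-12],[0,0,-12],[0,0,-12],[0,0,-12],[0,0,-12],[0,0,-12],[0,0,-12]]}' 40; python3 -c "
from workcell import bot;print(bot.observe()['tool_rot'],bot.observe()['joint_pos'])"
```

```text
time: 1.1
ee_pos: [366.2, -228.5, 245.4]
tool_rot: [-3.139, -0.098, -0.002]
wrist_force: [0.4, -0.2, 0.8]
finger_gap: 0.998
finger_force: 0.0
[-3.13878600e+00 -9.80088597e-02 -2.11377580e-03] [ 0.60486953  0.13125048 -0.18817447  2.00216117  0.02686635  1.0099765
 -1.10436697]
```

```bash
python3 -m pendant '{"gripper":[85,85,85,85,85,85,85,85,85,85,85,85],"xyz":[[15,28,0],[32,60,0],[50,92,0],[68,124,0],[86,156,0],[104,188,0],[118,218,0],[130,242,0],[140,256,-5],[144,264,-20],[144,264,-45],[144,264,-50]],"rotation":[[0,0,0],[0,0,0],[0,0,0],[0,0,0],[0,0,0],[0,0,0],[0,0,0],[0,0,0],[0,0,0],[0,0,0],[0,0,0],[0,0,0]]}'
python3 - <<'E'
from h import *
t=grab('top','top1');s=grab('side','side1');o=bot.observe();print(o['ee_pos'],o['tool_rot'])
a=cv2.resize(t['pixels'][130:270,220:350],None,fx=3,fy=3,interpolation=2);b=cv2.resize(s['pixels'][100:240,210:340],None,fx=3,fy=3,interpolation=2)
cv2.imwrite('pics/m1.png',np.hstack([a,b])[:,:,::-1])
for i in(t,s):print(proj(i,o['ee_pos']),proj(i,o['ee_pos']-[0,0,14]))
E
```

```text
time: 2.1
ee_pos: [505.9, 30.6, 192.1]
tool_rot: [3.14, 0.088, -0.008]
wrist_force: [-1.2, -1.1, -0.6]
finger_gap: 0.996
finger_force: 0.0
[506.38514998  29.9650902  194.11195287] [ 3.13986778  0.08619118 -0.00581377]
(np.float64(266.62430589790205), np.float64(224.6339367719441)) (np.float64(266.6817013769017), np.float64(225.23642961026974))
(np.float64(261.54490870781297), np.float64(171.80231881922884)) (np.float64(261.68757906904295), np.float64(177.07141129626737))
```

View pics/m1.png

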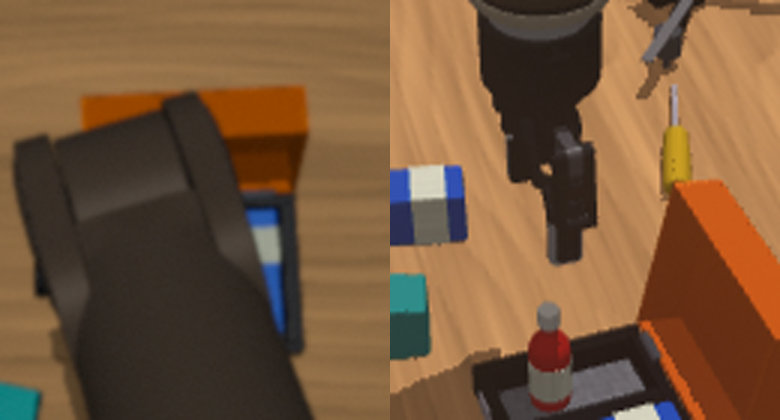

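The fingers are centred over the bottle: in the side view the near finger tip is at about (268,187) and the cap at (263,203). I'll descend and grip.

```bash
python3 -m pendant '{"gripper":[85,85,85,85,85,85,85,85,85,85,85,85],"xyz":[[1,0,-15],[1,0,-30],[1,0,-50],[1,0,-70],[1,0,-85],[1,0,-100],[1,0,-115],[1,0,-128],[1,0,-138],[1,0,-144],[1,0,-145],[1,0,-145]],"rotation":[[0,0,0],[0,0,0],[0,0,0],[0,0,0],[0,0,0],[0,0,0],[0,0,0],[0,0,0],[0,0,0],[0,0,0],[0,0,0],[0,0,0]]}' && python3 -m pendant '{"gripper":[70,55,45,38,34,30,28,26,25,25,25,25],"xyz":[[0,0,0],[0,0,0],[0,0,0],[0,0,0],[0,0,0],[0,0,0],[0,0,0],[0,0,0],[0,0,0],[0,0,0],[0,0,0],[0,0,0]],"rotation":[[0,0,0],[0,0,0],[0,0,0],[0,0,0],[0,0,0],[0,0,0],[0,0,0],[0,0,0],[0,0,0],[0,0,0],[0,0,0],[0,0,0]]}' 30
```

```text
time: 3.2
ee_pos: [508.8, 30.6, 50.7]
tool_rot: [3.14, 0.086, 0.0]
wrist_force: [-0.3, -0.3, -0.1]
finger_gap: 0.992
finger_force: 0.0
time: 4.2
ee_pos: [508.8, 30.8, 50.5]
tool_rot: [-3.14, -0.087, -0.001]
wrist_force: [-0.6, 0.9, 5.6]
finger_gap: 0.369
finger_force: 29.4
```

```bash
python3 -m pendant '{"gripper":[25,25,25,25,25,25,25,25,25,25,25,25],"xyz":[[0,0,5],[0,0,12],[0,0,24],[0,0,38],[0,0,54],[0,0,70],[0,0,85],[0,-5,98],[0,-14,108],[0,-28,115],[0,-45,120],[0,-64,120]],"rotation":[[0,0,0],[0,0,0],[0,0,0],[0,0,0],[0,0,0],[0,0,0],[0,0,0],[0,0,0],[0,0,0],[0,0,0],[0,0,0],[0,0,0]]}' && python3 -m pendant '{"gripper":[25,25,25,25,25,25,25,25,25,25,25,25],"xyz":[[1,-22,0],[2,-46,0],[3,-72,0],[4,-98,0],[5,-124,0],[6,-150,0],[7,-176,0],[8,-202,0],[9,-226,0],[10,-246,0],[10,-262,0],[10,-270,0]],"rotation":[[0,0,0],[0,0,0],[0,0,0],[0,0,0],[0,0,0],[0,0,0],[0,0,0],[0,0,0],[0,0,0],[0,0,0],[0,0,0],[0,0,0]]}'
```

```text
time: 5.2
ee_pos: [508.9, -33.2, 171.9]
tool_rot: [-3.14, -0.089, -0.003]
wrist_force: [-0.2, 0.5, -0.7]
finger_gap: 0.369
finger_force: 29.6
time: 6.2
ee_pos: [517.7, -305.9, 170.5]
tool_rot: [3.14, 0.082, -0.001]
wrist_force: [0.6, 0.0, -0.7]
finger_gap: 0.367
finger_force: 29.6
```

```bash
python3 -m pendant '{"gripper":[25,25,25,25,25,25,25,25,25,25,25,25],"xyz":[[0,-4,-8],[0,-8,-20],[0,-8,-35],[0,-8,-50],[0,-8,-65],[0,-8,-80],[0,-8,-92],[0,-8,-102],[0,-8,-109],[0,-8,-114],[0,-8,-117],[0,-8,-118]],"rotation":[[0,0,0],[0,0,0],[0,0,0],[0,0,0],[0,0,0],[0,0,0],[0,0,0],[0,0,0],[0,0,0],[0,0,0],[0,0,0],[0,0,0]]}' && python3 -m pendant '{"gripper":[25,25,25,25,25,25],"xyz":[[0,0,-1],[0,0,-2],[0,0,-3],[0,0,-4],[0,0,-5],[0,0,-5]],"rotation":[[0,0,0],[0,0,0],[0,0,0],[0,0,0],[0,0,0],[0,0,0]]}'
python3 - <<'E'
from h import *
s=grab('side','side2');b=cv2.resize(s['pixels'][220:420,220:400],None,fx=3,fy=3,interpolation=2);cv2.imwrite('pics/m2.png',b[:,:,::-1])
E
```

```text
time: 7.2
ee_pos: [518.6, -311.2, 52.1]
tool_rot: [-3.14, -0.087, -0.0]
wrist_force: [-0.3, 0.9, -0.2]
finger_gap: 0.364
finger_force: 29.6
time: 7.7
ee_pos: [518.5, -311.3, 47.2]
tool_rot: [3.14, 0.087, -0.0]
wrist_force: [-0.1, 0.1, 0.2]
finger_gap: 0.368
finger_force: 29.6
```

View pics/m2.png

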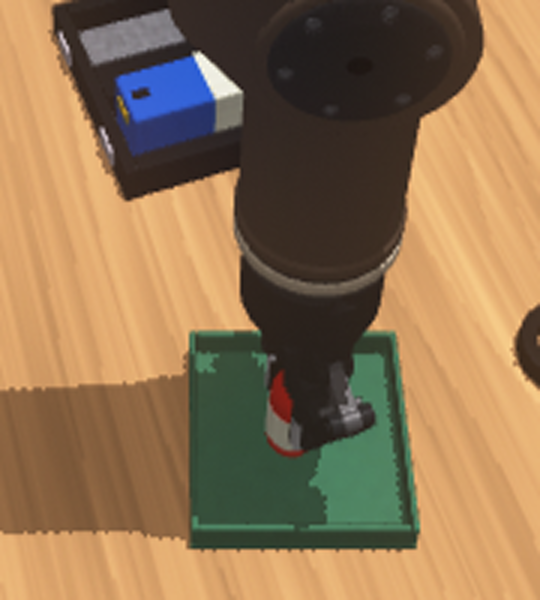

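The bottle is upright over the tray floor, with its base at side px (316,371). I'll touch down and release.

```bash
python3 -m pendant '{"gripper":[25,25,25,25],"xyz":[[0,0,-0.5],[0,0,-1],[0,0,-1.5],[0,0,-1.5]],"rotation":[[0,0,0],[0,0,0],[0,0,0],[0,0,0]]}'
```

```text
time: 8.08
ee_pos: [519.0, -311.1, 46.4]
tool_rot: [3.14, 0.087, 0.001]
wrist_force: [-1.5, 2.4, 5.0]
finger_gap: 0.363
finger_force: 29.0
```

```bash
python3 -m pendant '{"gripper":[31,33,36,40,46,55,65,75,80,80,80,80],"xyz":[[0,0,0],[0,0,0],[0,0,0],[0,0,0],[0,0,0],[0,0,0],[0,0,0],[0,0,0],[0,0,0],[0,0,0],[0,0,0],[0,0,0]],"rotation":[[0,0,0],[0,0,0],[0,0,0],[0,0,0],[0,0,0],[0,0,0],[0,0,0],[0,0,0],[0,0,0],[0,0,0],[0,0,0],[0,0,0]]}' && python3 -m pendant '{"gripper":[80,80,80,80,80,80,80,80,80,80,80,80],"xyz":[[0,0,6],[0,0,18],[0,0,34],[0,0,54],[0,0,75],[0,0,96],[0,0,117],[0,0,138],[0,0,158],[0,10,175],[0,30,190],[0,60,200]],"rotation":[[0,0,0],[0,0,0],[0,0,0],[0,0,0],[0,0,0],[0,0,0],[0,0,0],[0,0,0],[0,0,0],[0,0,0],[0,0,0],[0,0,0]]}'
```

```text
time: 9.08
ee_pos: [518.5, -311.3, 45.9]
tool_rot: [3.14, 0.087, 0.0]
wrist_force: [0.2, 1.0, -0.4]
finger_gap: 0.938
finger_force: 0.0
time: 10.08
ee_pos: [518.5, -253.4, 248.7]
tool_rot: [3.138, 0.08, 0.004]
wrist_force: [0.7, 0.3, 0.2]
finger_gap: 0.937
finger_force: 0.0
```

```bash
python3 -m pendant '{"gripper":[80,80,80,80,80,80,80,80,80,80,80,80],"xyz":[[-5,35,0],[-10,70,0],[-15,105,0],[-20,140,0],[-25,175,0],[-30,210,0],[-35,245,0],[-40,280,0],[-46,315,0],[-52,350,0],[-58,385,0],[-63,415,0]],"rotation":[[0,0,-2],[0,0,-4],[0,0,-6],[0,0,-8],[0,0,-10],[0,0,-12],[0,0,-13],[0,0,-13],[0,0,-13],[0,0,-13],[0,0,-13],[0,0,-13]]}' && python3 -m pendant '{"gripper":[80,80,80,80,80,80,80,80,80,80,80,80],"xyz":[[-4,30,0],[-8,60,0],[-11,80,0],[-13,96,0],[-14,107,-4],[-14,110,-12],[-14,110,-24],[-14,110,-40],[-14,110,-55],[-14,110,-68],[-14,110,-75],[-14,110,-75]],"rotation":[[0,0,0],[0,0,0],[0,0,0],[0,0,0],[0,0,0],[0,0,0],[0,0,0],[0,0,0],[0,0,0],[0,0,0],[0,0,0],[0,0,0]]}'
python3 - <<'E'
from h import *
t=grab('top','top3');s=grab('side','side3');o=bot.observe();print(o['ee_pos'],o['tool_rot'])
a=cv2.resize(s['pixels'][80:230,150:300],None,fx=4,fy=4,interpolation=2);
cv2.imwrite('pics/m3.png',a[:,:,::-1])
R=cv2.Rodrigues(o['tool_rot'])[0]
for d in(-40,40):
  for w in (-11,11): print(d,w,proj(s,o['ee_pos']+R@[w,d,5]))
c=np.array([441.5,274,50]);ya=-.175
for sx in(-1,1):
  for sy in(-1,1):
    q=c+[sx*52.5*np.cos(ya)-sy*22.5*np.sin(ya),sx*52.5*np.sin(ya)+sy*22.5*np.cos(ya),0];print(sx,sy,proj(s,q),proj(t,q))
E
```

```text
time: 11.08
ee_pos: [454.7, 166.3, 247.3]
tool_rot: [-3.129, 0.267, -0.003]
wrist_force: [-0.4, 0.4, 0.8]
finger_gap: 0.937
finger_force: 0.0
time: 12.08
ee_pos: [441.1, 272.0, 169.2]
tool_rot: [3.128, -0.271, -0.003]
wrist_force: [-0.2, 0.1, 0.2]
finger_gap: 0.937
finger_force: 0.0
[441.79510209 273.25965026 171.01609758] [ 3.12960763e+00 -2.70335664e-01 -4.89052983e-05]
-40 -11 (np.float64(205.1339700866435), np.float64(113.89241954531319))
-40 11 (np.float64(214.1771342761102), np.float64(113.37226548520935))
40 -11 (np.float64(205.18714869878238), np.float64(132.87555348320552))
40 11 (np.float64(214.6812241384216), np.float64(132.30110174452693))
-1 -1 (np.float64(193.010136380113), np.float64(167.88322565573807)) (np.float64(171.73929575245052), np.float64(276.86558820722706))
-1 1 (np.float64(193.33702560826208), np.float64(156.861229233707)) (np.float64(153.8298983884727), np.float64(273.21701396721926))
1 -1 (np.float64(234.87338454053574), np.float64(165.19465223565652)) (np.float64(181.14420366520363), np.float64(234.9830325505365))
1 1 (np.float64(234.142633716687), np.float64(154.30935484381826)) (np.float64(163.40964733077385), np.float64(231.39679891548002))
```

View pics/m3.png

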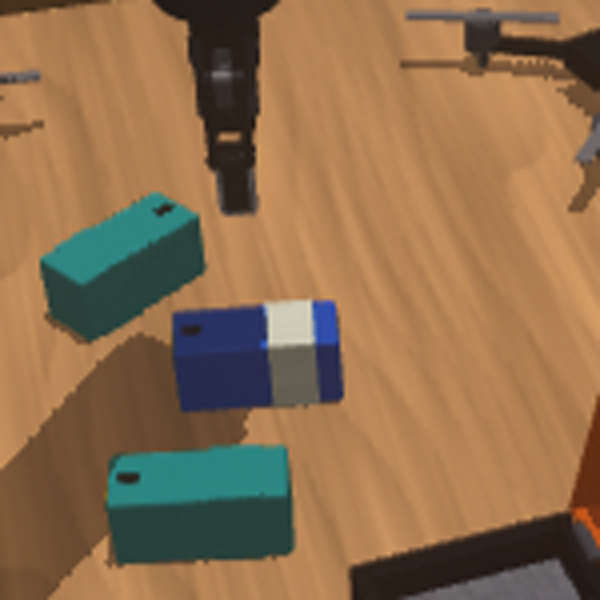

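The pack's top corners are at side px (194.5,169), (235,166), (194,158) and (234,155), so y is about 271. The fingers are clear of the turquoise decoys. I'll descend and grip.

```bash
python3 -m pendant '{"gripper":[70,70,70,70,70,70,70,70,70,70,70,70],"xyz":[[0,-2,-12],[0,-2,-26],[0,-2,-41],[0,-2,-56],[0,-2,-71],[0,-2,-86],[0,-2,-100],[0,-2,-112],[0,-2,-121],[0,-2,-127],[0,-2,-130],[0,-2,-131]],"rotation":[[0,0,0],[0,0,0],[0,0,0],[0,0,0],[0,0,0],[0,0,0],[0,0,0],[0,0,0],[0,0,0],[0,0,0],[0,0,0],[0,0,0]]}' && python3 -m pendant '{"gripper":[65,60,55,50,46,43,41,40,40,40,40,40],"xyz":[[0,0,0],[0,0,0],[0,0,0],[0,0,0],[0,0,0],[0,0,0],[0,0,0],[0,0,0],[0,0,0],[0,0,0],[0,0,0],[0,0,0]],"rotation":[[0,0,0],[0,0,0],[0,0,0],[0,0,0],[0,0,0],[0,0,0],[0,0,0],[0,0,0],[0,0,0],[0,0,0],[0,0,0],[0,0,0]]}' 70
```

```text
time: 13.18
ee_pos: [441.7, 271.9, 39.9]
tool_rot: [-3.13, 0.269, -0.0]
wrist_force: [-0.6, 0.2, 0.1]
finger_gap: 0.82
finger_force: 0.0
time: 14.18
ee_pos: [441.8, 271.9, 40.5]
tool_rot: [-3.13, 0.269, -0.001]
wrist_force: [-0.8, -1.0, 7.4]
finger_gap: 0.515
finger_force: 70.2
```

```bash
python3 -m pendant '{"gripper":[40,40,40,40,40,40,40,40,40,40,40,40],"xyz":[[0,0,4],[0,0,12],[0,0,24],[0,0,38],[0,0,54],[0,0,70],[2,-5,85],[5,-15,97],[10,-29,105],[16,-46,109],[22,-64,110],[28,-82,110]],"rotation":[[0,0,0],[0,0,0],[0,0,0],[0,0,0],[0,0,0],[0,0,1],[0,0,2],[0,0,3],[0,0,4],[0,0,5],[0,0,6],[0,0,7]]}' && python3 -m pendant '{"gripper":[40,40,40,40,40,40,40,40,40,40,40,40],"xyz":[[7,-20,0],[14,-40,0],[21,-60,0],[28,-80,0],[35,-100,0],[41,-119,0],[46,-135,0],[50,-147,0],[53,-156,0],[55,-160,0],[56,-161,0],[56,-161,0]],"rotation":[[0,0,1],[0,0,2],[0,0,3],[0,0,4],[0,0,5],[0,0,6],[0,0,6],[0,0,6],[0,0,6],[0,0,6],[0,0,6],[0,0,6]]}'
python3 - <<'E'
from h import *
np.set_printoptions(precision=1,suppress=True)
t=grab('top','top4');s=grab('side','side4');o=bot.observe();print(o['ee_pos'],o['tool_rot'])
a=cv2.resize(s['pixels'][130:270,220:360],None,fx=4,fy=4,interpolation=2)
cv2.imwrite('pics/m4.png',a[:,:,::-1])
S=lambda x,y:(235+(x-400)/4,190+y/4)
for n,p in [('linFL',(447,161)),('FR',(463,207)),('RR',(641,158)),('RL',(621,120))]: print(n,atz(s,*S(*p),8))
R=cv2.Rodrigues(o['tool_rot'])[0]
for q in [(-52.5,-1),(52.5,-1),(-52.5,1),(52.5,1)]:
  for dz in(-40,10):
    w=-.056*0+np.arctan2(R[1,0],R[0,0]); c,si=np.cos(w),np.sin(w)
    print(q,dz,np.array(proj(s,o['ee_pos']+[c*q[0]-si*22.5*q[1],si*q[0]+c*22.5*q[1],dz]))*4-[880,520])
E
```

```text
time: 15.18
ee_pos: [469.7, 189.1, 150.8]
tool_rot: [-3.14, 0.076, -0.001]
wrist_force: [0.3, 0.5, -3.7]
finger_gap: 0.512
finger_force: 71.7
time: 16.18
ee_pos: [525.5, 29.2, 149.9]
tool_rot: [-3.14, -0.087, 0.0]
wrist_force: [0.1, -0.8, -2.7]
finger_gap: 0.512
finger_force: 71.6
[525.3  29.9 149.9] [-3.1 -0.1  0. ]
linFL [473.1  53.2   8. ]
FR [473.4  15.8   8. ]
RR [581.7  24.7   8. ]
RL [579.7  57.5   8. ]
(-52.5, -1) -40 [122.5 331.6]
(-52.5, -1) 10 [118.9 261.3]
(52.5, -1) -40 [309.2 286.8]
(52.5, -1) 10 [312.1 216.7]
(-52.5, 1) -40 [ 98.2 276.6]
(-52.5, 1) 10 [ 93.9 206.5]
(52.5, 1) -40 [280.2 234.3]
(52.5, 1) 10 [282.1 164.5]
```

View pics/m4.png

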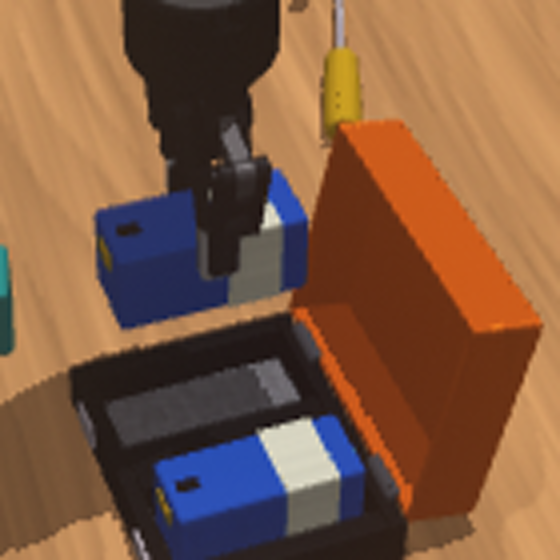

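The held pack is level above the bay, with its lower front corner at crop (125,327) against the predicted (122,331). The bay is at crop (200,400). I'll lower it.

```bash
python3 -m pendant '{"gripper":[40,40,40,40,40,40,40,40,40,40,40,40],"xyz":[[0,0,-8],[0,0,-20],[0,0,-34],[0,0,-48],[0,0,-60],[0,0,-70],[0,0,-77],[0,0,-82],[0,0,-86],[0,0,-90],[0,0,-93],[0,0,-94]],"rotation":[[0,0,0],[0,0,0],[0,0,0],[0,0,0],[0,0,0],[0,0,0],[0,0,0],[0,0,0],[0,0,0],[0,0,0],[0,0,0],[0,0,0]]}' && python3 -m pendant '{"gripper":[40,40,40,40,40,40,40],"xyz":[[0,0,-1.5],[0,0,-3],[0,0,-4.5],[0,0,-6],[0,0,-7],[0,0,-7.5],[0,0,-7.5]],"rotation":[[0,0,0],[0,0,0],[0,0,0],[0,0,0],[0,0,0],[0,0,0],[0,0,0]]}'
```

```text
time: 17.28
ee_pos: [525.6, 28.8, 55.6]
tool_rot: [3.14, 0.087, 0.0]
wrist_force: [0.7, -0.3, -3.1]
finger_gap: 0.513
finger_force: 71.8
time: 17.87
ee_pos: [525.5, 28.7, 48.5]
tool_rot: [3.14, 0.087, 0.0]
wrist_force: [-1.1, 1.1, 1.6]
finger_gap: 0.514
finger_force: 72.1
```

```bash
python3 -m pendant '{"gripper":[40,40,40,40],"xyz":[[0,0,-0.4],[0,0,-0.8],[0,0,-0.8],[0,0,-0.8]],"rotation":[[0,0,0],[0,0,0],[0,0,0],[0,0,0]]}' && python3 -m pendant '{"gripper":[44,45,46,48,51,55,60,64,65,65,65,65],"xyz":[[0,0,0],[0,0,0],[0,0,0],[0,0,0],[0,0,0],[0,0,0],[0,0,0],[0,0,0],[0,0,0],[0,0,0],[0,0,0],[0,0,0]],"rotation":[[0,0,0],[0,0,0],[0,0,0],[0,0,0],[0,0,0],[0,0,0],[0,0,0],[0,0,0],[0,0,0],[0,0,0],[0,0,0],[0,0,0]]}' && python3 -m pendant '{"gripper":[65,65,65,65,65,65,65,65,65,65,65,65],"xyz":[[0,0,5],[0,0,15],[0,0,30],[0,0,48],[0,0,68],[0,0,90],[0,0,114],[0,0,140],[0,0,168],[0,0,196],[0,0,224],[0,0,245]],"rotation":[[0,0,0],[0,0,0],[0,0,0],[0,0,0],[0,0,0],[0,0,0],[0,0,0],[0,0,0],[0,0,0],[0,0,0],[0,0,0],[0,0,0]]}'
python3 - <<'E'
from h import *
s=grab('side','side5');t=grab('top','top5');print(bot.observe()['joint_pos'])
a=cv2.resize(s['pixels'][150:290,220:360],None,fx=4,fy=4,interpolation=2);cv2.imwrite('pics/m5.png',a[:,:,::-1])
E
```

```text
time: 18.2
ee_pos: [525.5, 28.8, 48.5]
tool_rot: [3.14, 0.087, 0.001]
wrist_force: [-4.6, -1.3, 12.6]
finger_gap: 0.513
finger_force: 73.8
time: 19.2
ee_pos: [525.6, 28.7, 47.5]
tool_rot: [3.14, 0.087, 0.0]
wrist_force: [-0.3, -0.7, -0.6]
finger_gap: 0.765
finger_force: 0.0
time: 20.2
ee_pos: [525.6, 29.2, 296.1]
tool_rot: [-3.14, -0.088, -0.005]
wrist_force: [1.3, 0.1, -1.1]
finger_gap: 0.766
finger_force: 0.0
[ 0.20179952  0.27135253 -0.45299189  1.70732514  0.12813404  1.18478169
 -1.79955785]
```

View pics/m5.png

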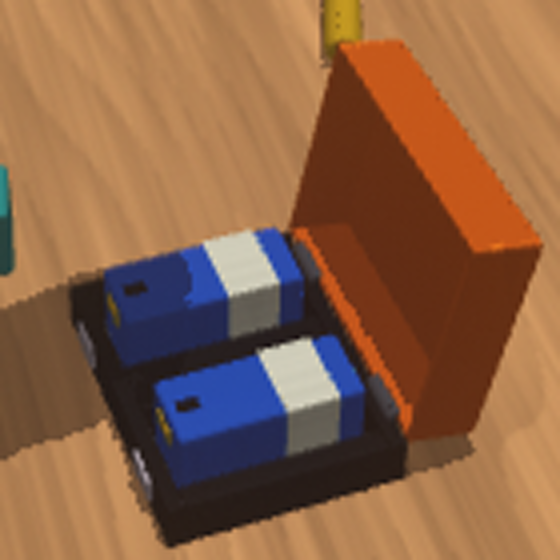

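Both packs now sit flat in their bays: the loaded one at crop (205,290), the spare at (260,405). Next I'll measure the lid angle for closing.

Run:
```python
from h import *
np.set_printoptions(precision=1,suppress=True)
t=dict(np.load('pics/top0.npz'));s=dict(np.load('pics/side5.npz'))
obs=[(s,(220+340/4,150+42/4),(-135,87,0)),(s,(220+472/4,150+250/4),(-135,-87,0)),(s,(220+540/4,150+240/4),(-135,-87,40)),(s,(220+402/4,150+40/4),(-135,87,40)),
(t,(240+28/4,155+32/4),(-135,87,40)),(t,(240+330/4,155+16/4),(-135,-87,40)),(t,(240+328/4,155+78/4),(-135,-87,0)),(t,(240+33/4,155+92/4),(-135,87,0))]
def W(p,q):
    x,y,th,w=p; c,si=np.cos(th),np.sin(th); l=np.array([q[0]*c+q[2]*si,q[1],-q[0]*si+q[2]*c+30])
    return np.array([x+l[0]*np.cos(w)-l[1]*np.sin(w),y+l[0]*np.sin(w)+l[1]*np.cos(w),l[2]])
f=lambda p:np.concatenate([np.array(proj(i,W(p,q)))-uv for i,uv,q in obs])
r=least_squares(f,[594,-12,1.7,.056],x_scale=[1,1,.01,.01]);p=r.x
np.set_printoptions(precision=3);print(p,np.sqrt(np.mean(r.fun**2)),W(p,(-135,0,40)))
for th in np.r_[p[2],np.linspace(1.5,0,10)]: print(round(th,2),W([*p[:2],th,p[3]],(-110,0,40))+[11,0,14])
```

```text
[597.414 -10.795   1.743   0.069] 0.6764875124754308 [659.831  -6.491 156.137]
1.74 [666.553  -6.786 145.508]
1.5 [640.457  -8.586 156.554]
1.33 [621.385  -9.901 160.323]
1.17 [601.954 -11.241 160.868]
1.0 [582.701 -12.568 158.174]
0.83 [564.161 -13.847 152.316]
0.67 [546.848 -15.041 143.456]
0.5 [531.241 -16.117 131.84 ]
0.33 [517.772 -17.046 117.79 ]
0.17 [506.816 -17.801 101.694]
0.0 [498.675 -18.363  84.   ]
```

```bash
python3 -m pendant '{"gripper":[0,0,0,0,0,0,0,0,0,0,0,0],"xyz":[[12,-2,0],[28,-5,0],[46,-9,0],[64,-13,0],[82,-17,0],[100,-20,0],[118,-24,0],[136,-28,0],[152,-31,0],[164,-34,0],[172,-36,0],[176,-36,0]],"rotation":[[0,0,0],[0,0,0],[0,0,0],[0,0,0],[0,0,0],[0,0,0],[0,0,0],[0,0,0],[0,0,0],[0,0,0],[0,0,0],[0,0,0]]}' 40 && python3 -m pendant '{"gripper":[0,0,0,0,0,0,0,0,0,0,0,0],"xyz":[[0,0,-10],[0,0,-24],[0,0,-40],[0,0,-56],[0,0,-72],[0,0,-88],[0,0,-104],[0,0,-118],[0,0,-130],[0,0,-138],[0,0,-144],[0,0,-146]],"rotation":[[0,0,0],[0,0,0],[0,0,0],[0,0,0],[0,0,0],[0,0,0],[0,0,0],[0,0,0],[0,0,0],[0,0,0],[0,0,0],[0,0,0]]}'
```

```text
time: 21.3
ee_pos: [701.9, -7.8, 291.9]
tool_rot: [3.14, 0.086, -0.002]
wrist_force: [0.2, 0.1, -1.5]
finger_gap: -0.002
finger_force: 0.0
time: 22.3
ee_pos: [701.0, -7.1, 145.6]
tool_rot: [-3.14, -0.087, 0.002]
wrist_force: [-0.2, -1.1, -0.1]
finger_gap: -0.001
finger_force: 0.0
```

```bash
python3 -m pendant '{"gripper":[0,0,0,0,0,0,0,0,0,0,0,0],"xyz":[[-8,0,0],[-20,0,0],[-30,0,0],[-40,0,2],[-50,-1,6],[-61,-1,10],[-70,-2,12],[-80,-3,13],[-90,-4,14],[-99,-4,14],[-109,-5,13],[-119,-5,11]],"rotation":[[0,0,0],[0,0,0],[0,0,0],[0,0,0],[0,0,0],[0,0,0],[0,0,0],[0,0,0],[0,0,0],[0,0,0],[0,0,0],[0,0,0]]}'
```

```text
time: 23.3
ee_pos: [582.1, -12.5, 158.2]
tool_rot: [3.14, 0.086, 0.002]
wrist_force: [2.3, -1.4, 2.6]
finger_gap: -0.0
finger_force: 1.9
```

```bash
python3 -m pendant '{"gripper":[0,0,0,0,0,0,0,0,0,0,0,0],"xyz":[[-9,-1,-2],[-18,-1,-6],[-27,-2,-10],[-36,-3,-14],[-44,-3,-20],[-51,-4,-26],[-58,-4,-33],[-65,-5,-40],[-71,-5,-48],[-76,-5,-56],[-80,-6,-65],[-83,-6,-71]],"rotation":[[0,0,0],[0,0,0],[0,0,0],[0,0,0],[0,0,0],[0,0,0],[0,0,0],[0,0,0],[0,0,0],[0,0,0],[0,0,0],[0,0,0]]}'
```

```text
time: 24.3
ee_pos: [498.6, -18.3, 85.2]
tool_rot: [-3.14, -0.087, 0.002]
wrist_force: [0.2, -2.1, 2.5]
finger_gap: -0.001
finger_force: 0.9
```

```bash
python3 -m pendant '{"gripper":[0,0,0,0,0,0],"xyz":[[0,0,-1],[0,0,-2],[0,0,-3],[0,0,-4],[0,0,-4],[0,0,-4]],"rotation":[[0,0,0],[0,0,0],[0,0,0],[0,0,0],[0,0,0],[0,0,0]]}'
```

```text
time: 24.8
ee_pos: [498.7, -18.2, 83.9]
tool_rot: [3.139, 0.087, -0.002]
wrist_force: [-12.0, -1.1, 27.5]
finger_gap: 0.0
finger_force: 13.5
```

```bash
python3 -m pendant '{"gripper":[0,0,0,0,0,0,0,0,0,0,0,0],"xyz":[[0,0,5],[0,0,15],[0,0,30],[0,0,48],[0,0,68],[0,0,90],[-10,20,112],[-20,45,135],[-30,72,155],[-40,100,170],[-50,125,180],[-50,140,180]],"rotation":[[0,0,0],[0,0,0],[0,0,0],[0,0,0],[0,0,0],[0,0,0],[0,0,0],[0,0,0],[0,0,0],[0,0,0],[0,0,0],[0,0,0]]}'
python3 - <<'E'
from h import *
s=grab('side','side6');t=grab('top','top6')
a=s['pixels'];b=t['pixels']
m=np.vstack([cv2.resize(a[140:400,150:450],None,fx=2,fy=2,interpolation=2)]);cv2.imwrite('pics/m6.png',m[:,:,::-1])
E
```

```text
time: 25.8
ee_pos: [448.8, 125.6, 265.7]
tool_rot: [-3.138, -0.092, -0.007]
wrist_force: [0.1, 0.0, 0.3]
finger_gap: -0.0
finger_force: 0.0
```

View pics/m6.png

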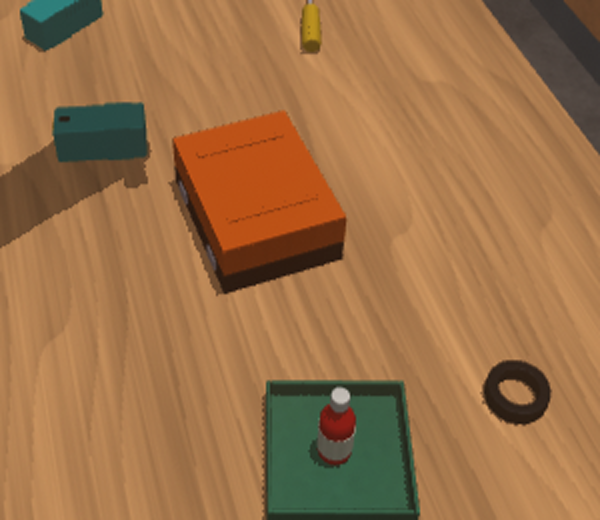

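The lid is flat and closed at crop (260,190), and the bottle stands upright in the tray at (337,430). The tape and screwdriver haven't moved, so I'll hand the job in.

```bash
python3 -m pendant '{"gripper":[0,0,0],"xyz":[[0,0,0],[0,0,0],[0,0,0]],"rotation":[[0,0,0],[0,0,0],[0,0,0]]}'; python3 -c "
from workcell import bot;print(bot.sign_off())"
```

```text
time: 26.15
ee_pos: [449.7, 120.6, 262.2]
tool_rot: [3.14, 0.084, -0.001]
wrist_force: [0.1, 0.1, 0.1]
finger_gap: -0.0
finger_force: 0.0
the job is handed in; nothing more can be done
None
```

The job is done and handed in at 26 s: the bottle stands upright in the green tray, the blue pack lies flat in the bay it left, the orange lid is fully closed, and the spare pack, tape roll and screwdriver were left alone.

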